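Find the softest spring mount and fold down its tag

ROBOT

A 7-joint arm with a two-finger parallel gripper is mounted at the origin on a cart in front of the work surface, level with it; the furniture and walls round the work are solid. World frame = base frame: x ahead of the robot, y to its left, z up, the work surface at z = 0. Lengths are in m, angles in rad, forces in N, time in s.
With the tool pointing down it reaches from about 0.425 to 0.825 m from the base axis. Payload 3.6 kg.
Tool frame: the origin (TCP) lies between the finger pads, 19 mm behind the fingertips; this is the grasp point; z points along the fingers, y is the line along which they close (so a half turn about z gives the same grasp; the last joint's range is limited). The gripper opens to 85 mm and grips with 20 to 120 N. Pads are 22 mm wide; open, the fingers measure 114 mm over their backs; the gripper's body (76 mm by 85 mm) begins 54 mm behind the grasp point. The pads swing forward as they close: fully open they stand 13 mm farther back than shut.
Start: joints at [-0.026, 0.615, -0.013, 1.423, 0.008, 1.103, -0.04], TCP at [0.65, 0, 0.25] pointing down, gripper open.
Joint ranges: [-3.12, 3.12], [-0.3, 2.06], [-1.34, 1.32], [0.26, 2.42], [-1.36, 4.5], [0.01, 1.98], [-2.84, 2.84]. Speed limits (rad/s): [2.79, 2.79, 3.14, 3.14, 3.14, 3.14, 3.14].

INTERFACE

Orientations are given as a unit quaternion [x, y, z, w].
In Python, from station import arm, snapshot, camera_info, ticket gives the robot as it stands. Calls block until the motion is done:
- arm.movep(position, orientation): joint-space move of the TCP to a pose.
- arm.line_to(position, velocity=0.15, ori=None): straight line of the TCP; ori=None keeps the orientation; velocity is the mean speed in m/s.
- arm.move_j(angles): joint-space move.
- arm.move_gripper(opening, effort=None): opening from 0.0 (shut) to 1.0 (fully open); effort is the grip in N (None keeps the last); returns when the fingers have stopped.
- arm.pause(seconds).
- arm.ik(position, orientation): joint angles nearest the present ones, or None.
- snapshot(name): name is "scene" or "side" or "wrist"; returns the picture (384x512x3 uint8, blue, green, red); there is no depth.
- camera_info(name): a dict with "fx", "fy", "cx", "cy" (pixels), "R" (3x3) and "t" (3): a world point X has camera coordinates R X + t; the wrist camera has in their place "T_tool_cam" (4x4, takes a point from camera to tool coordinates, whose origin is the TCP and whose axes are the flange's). Camera axes: x right, y down, z forward; pixel columns grow to the right and rows downward; lengths in m; the calibration is good to about 2 mm. A picture is of the moment at which its call begins: read the wrist's pose just before it. camera_info takes no time and is no camera call.
A pose or a line that the arm cannot do raises arm.MotionError and nothing moves.
- ticket.finish_job(): hands the job in; it is judged then, once.
Readings, each from a call of its own:
- arm.read_time(): time.
- arm.read_joint_positions(): joint angles.
- arm.read_dq(): joint speeds.
- arm.read_effort(): joint torques, N m.
- arm.read_tool_pos(): TCP position.
- arm.read_eef_rot(): TCP orientation.
- arm.read_ft_force(): force on the tool from outside, world axes, zero at the start.
- arm.read_wrist_torque(): the same for the moment, N m.
- arm.read_opening(): opening from 0.0 (shut) to 1.0 (fully open).
- arm.read_finger_force(): force on a finger pad.
Only numpy, scipy, OpenCV 4.12 (cv2) and the standard library are available. Lean on these libraries where they do the work, as an engineer would, in place of code of your own. Each camera call takes 0.05 s, during which the arm holds its last target. There are 200 camera calls.

TASK

Press down on each of the three spring-mounted pads in turn, from left to right, firmly enough to feel how far it gives, then push the red tag in front of the softest one down flat. Only touch with the fingers, never pick anything up; leave the other two tags raised, the mounts standing in their rings and everything else where it lies.

Things in the scene. Friction and masses are not known exactly. Their poses are not given: they have to be found in the camera images.
- station_left: plywood test bay farthest to the robot's left (+y), fixed, 150 (x) x 90 (y) x 12 mm; origin: centre of its underside, +x points from tag to pad. An aluminium ring (84 mm across, top at z = 20 mm) centred at x = +30 mm holds a loose spring mount: steel foot, coil spring, grey cap with black rubber top. The three mounts look alike and are dealt to the bays at random
- pad_left (a point): fixed point on station_left: top centre of its unpressed pad (48 mm across), 60 mm above the worktop, station x = +30 mm; does not follow the pad. A pad slides down up to 16 mm and springs back; it starts to give at 1.2 N. Under 5 N the softest goes down about 12.7 mm (bottoms at 6 N), the others 5 mm at most
- tag_left (a joint): red tag of the left bay: flap 50 mm long, 38 wide, 4 thick, hinged across the station at x = -18 mm, z = 18 mm, free end toward the station's -x and up. 0 = raised 45 degrees, grows as it folds down, 0.785 = flat on its stop (upper face 20 mm above the worktop); starts at 0 to 0.15; stiff hinge, stays where left; 1 to 2 N pushes it down
- tag_left_mid (a point): point at mid-thickness of the left tag, on its midline 30 mm from its hinge; moves with the tag. Flat, it lies at x = -48 mm, z = 18 mm of the station
- station_middle: plywood test bay between the two others, fixed, 150 (x) x 90 (y) x 12 mm; origin: centre of its underside, +x points from tag to pad. An aluminium ring (84 mm across, top at z = 20 mm) centred at x = +30 mm holds a loose spring mount: steel foot, coil spring, grey cap with black rubber top. The three mounts look alike and are dealt to the bays at random
- pad_middle (a point): fixed point on station_middle: top centre of its unpressed pad (48 mm across), 60 mm above the worktop, station x = +30 mm; does not follow the pad. A pad slides down up to 16 mm and springs back; it starts to give at 1.2 N. Under 5 N the softest goes down about 12.7 mm (bottoms at 6 N), the others 5 mm at most
- tag_middle (a joint): red tag of the middle bay: flap 50 mm long, 38 wide, 4 thick, hinged across the station at x = -18 mm, z = 18 mm, free end toward the station's -x and up. 0 = raised 45 degrees, grows as it folds down, 0.785 = flat on its stop (upper face 20 mm above the worktop); starts at 0 to 0.15; stiff hinge, stays where left; 1 to 2 N pushes it down
- tag_middle_mid (a point): point at mid-thickness of the middle tag, on its midline 30 mm from its hinge; moves with the tag. Flat, it lies at x = -48 mm, z = 18 mm of the station
- station_right: plywood test bay farthest to the robot's right (-y), fixed, 150 (x) x 90 (y) x 12 mm; origin: centre of its underside, +x points from tag to pad. An aluminium ring (84 mm across, top at z = 20 mm) centred at x = +30 mm holds a loose spring mount: steel foot, coil spring, grey cap with black rubber top. The three mounts look alike and are dealt to the bays at random
- pad_right (a point): fixed point on station_right: top centre of its unpressed pad (48 mm across), 60 mm above the worktop, station x = +30 mm; does not follow the pad. A pad slides down up to 16 mm and springs back; it starts to give at 1.2 N. Under 5 N the softest goes down about 12.7 mm (bottoms at 6 N), the others 5 mm at most
- tag_right (a joint): red tag of the right bay: flap 50 mm long, 38 wide, 4 thick, hinged across the station at x = -18 mm, z = 18 mm, free end toward the station's -x and up. 0 = raised 45 degrees, grows as it folds down, 0.785 = flat on its stop (upper face 20 mm above the worktop); starts at 0 to 0.15; stiff hinge, stays where left; 1 to 2 N pushes it down
- tag_right_mid (a point): point at mid-thickness of the right tag, on its midline 30 mm from its hinge; moves with the tag. Flat, it lies at x = -48 mm, z = 18 mm of the station
- marker: white marker with a red cap, 17 x 128 x 19 mm, lying, loose; origin at the centre of its underside; to be left alone
- wood_block: small bare wood block, 38 x 62 x 19 mm, loose; origin at the centre of its underside; to be left alone
- tape_roll: roll of cream masking tape, 104 mm across, 24 mm high, lying flat, loose; origin at the centre of its underside; to be left alone
- orange_clamp: orange spring clamp, 64 x 131 x 22 mm, lying, loose; origin at the centre of its underside; to be left alone

How it is judged:
By the outcome, as a careful person would: the job done as asked, in the order asked, and still so for the second after the job is handed in, with the robot touching nothing.
It also fails if it takes over 45 s, if anything falls off the work surface, if the arm or the gripper's body presses on something with over 40 N, if the wrist force passes 120 N, or if a joint passes its speed limit or range.

## Working session

There is one attempt and no reset: what is moved stays moved. The work goes in short steps, each a Python script; the robot and the scene stay as the last script left them, time stands still between calls to the robot, and variables do not carry over. Pictures are saved under pics/ and viewed, at most 10 in all, crops included, and the job is handed in when it is done.

```bash
mkdir -p pics; ls; python3 - <<'E'
from station import *
import cv2,numpy as np
for n in("scene","side"):
    cv2.imwrite(f"pics/{n}.png",cv2.resize(snapshot(n),(800,600),interpolation=cv2.INTER_CUBIC)); c=camera_info(n); print(n,c["fx"],c["cx"],c["cy"],(-np.array(c["R"]).T@c["t"]))
print(arm.read_eef_rot(),arm.read_time(),arm.read_ft_force())
E
```

```text
pics
scene 372.97686714299294 259.87210723353826 186.75755830126982 [ 1.03654277 -0.21435853  1.02480846]
side 408.1471790043773 255.74560754550913 186.2722564299706 [0.26109069 1.02390669 0.61247594]
[ 0.70707233  0.70714027 -0.00082722 -0.0008165 ] 0.1 [ 0.23374842 -0.07303226 -0.41357683]
```

View pics/scene.png

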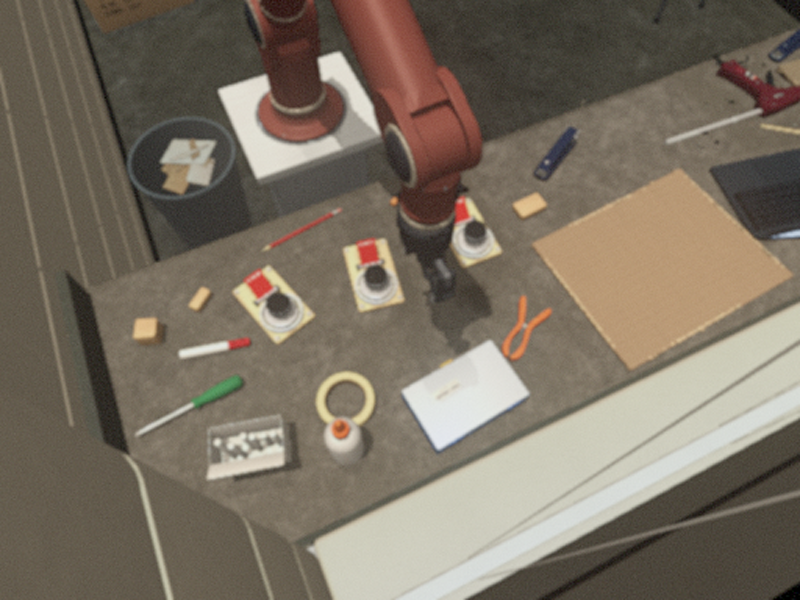

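View pics/side.png

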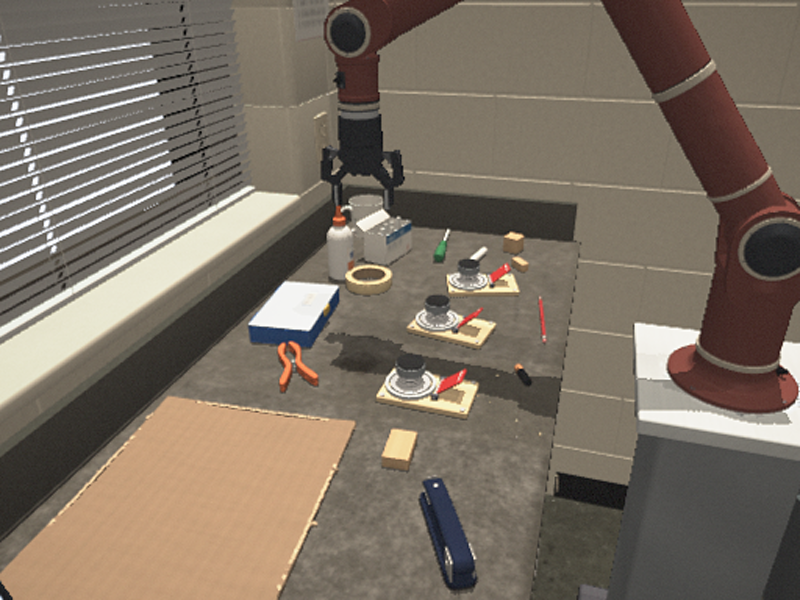

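Three bays: pads at about (475,230) left, (377,276) middle and (279,304) right in the scene picture; tags point toward the robot. I'll enlarge for corners.

```bash
python3 - <<'E'
from station import *
import cv2,numpy as np
a=snapshot("scene")[120:225,140:330]
cv2.imwrite("pics/c1.png",cv2.resize(a,None,fx=4.2,fy=4.2,interpolation=cv2.INTER_CUBIC))
a=snapshot("side")[155:275,230:350]
cv2.imwrite("pics/c2.png",cv2.resize(a,None,fx=5,fy=5,interpolation=cv2.INTER_CUBIC))
E
```

```text
(no output)
```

View pics/c1.png

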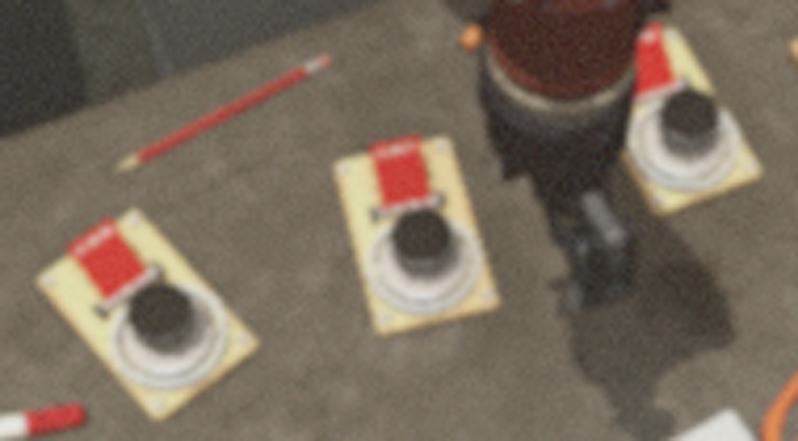

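View pics/c2.png

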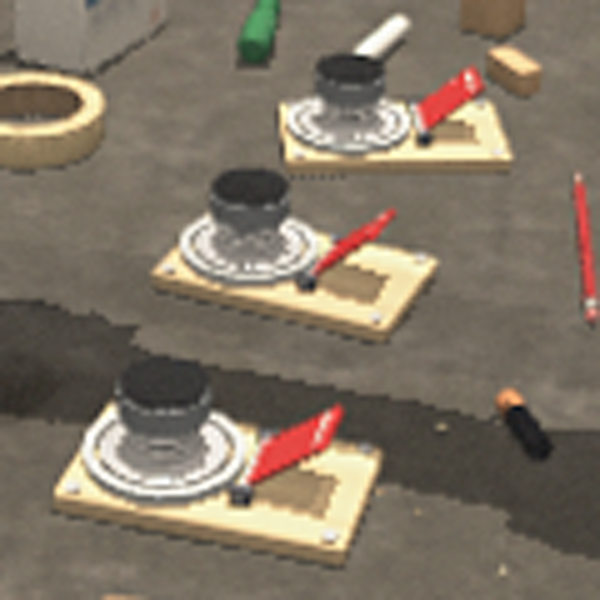

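Scene crop gives corners of the bays (e.g. right (38,280),(133,210),(258,343),(158,413); middle (334,162),(448,139),(498,300),(378,330)); the side crop shows all three tags raised, with pads at (163,383), (250,188) and (350,69). I'll fit the poses to both.

```bash
cat > fit.py <<'E'
from station import *
import numpy as np, json
from scipy.optimize import least_squares
L=dict(mm=(-.075,-.045,.012),mp=(-.075,.045,.012),pp=(.075,.045,.012),pm=(.075,-.045,.012),pad=(.03,0,.06))
S={"left":(dict(mp=(672,30),pp=(760,172),pm=(668,210),pad=(690,112)),dict(pp=(55,492),mp=(343,550),mm=(382,455),pad=(163,383))),
"middle":(dict(mm=(334,162),mp=(448,139),pp=(498,300),pm=(378,330),pad=(422,233)),dict(pp=(152,275),mp=(387,325),mm=(438,262),pad=(250,188))),
"right":(dict(mm=(38,280),mp=(133,210),pp=(258,343),pm=(158,413),pad=(162,308)),dict(pp=(287,161),mp=(512,153),mm=(490,100),pm=(280,103),pad=(350,69)))}
cal=[(camera_info("scene"),4.2,(140,120)),(camera_info("side"),5,(230,155))]
out={}
for n,obs in S.items():
    def res(q,full=False):
        x,y,a=q;r=[]
        for o,(c,s,off) in zip(obs,cal):
            for k,uv in o.items():
                l=L[k];X=np.array([x+np.cos(a)*l[0]-np.sin(a)*l[1],y+np.sin(a)*l[0]+np.cos(a)*l[1],l[2]])
                p=np.array(c["R"])@X+c["t"]
                m=(np.array(uv)+.5)/s-.5+off
                r+=[c["fx"]*p[0]/p[2]+c["cx"]-m[0],c["fy"]*p[1]/p[2]+c["cy"]-m[1]]
        return np.array(r)
    f=least_squares(res,[.6,{"left":.15,"middle":0,"right":-.2}[n],0],loss="soft_l1")
    print(n,f.x.round(4),res(f.x).reshape(-1,2).round(1).tolist()); out[n]=list(f.x)
json.dump(out,open("poses.json","w"))
E
python3 fit.py
```

```text
left [ 0.4749  0.1916 -0.0211] [[0.7, -1.1], [1.0, -0.2], [-2.3, 0.6], [0.3, -0.4], [-0.9, 0.3], [0.3, -0.2], [0.4, -1.6], [0.0, -0.6]]
middle [ 0.4856 -0.0262 -0.1685] [[-0.1, -0.3], [0.0, -1.0], [0.4, 0.5], [0.2, 0.4], [-0.1, -0.3], [-0.4, -0.7], [0.0, 0.6], [0.3, -0.7], [0.2, -0.9]]
right [ 0.4649 -0.2288  0.307 ] [[-0.7, -0.1], [0.5, -0.5], [0.5, -0.5], [0.2, 1.6], [-0.8, -0.2], [-0.0, -0.2], [0.2, 0.8], [0.1, 0.1], [-0.6, 0.0], [0.1, -0.7]]
```

```bash
cat > h.py <<'E'
from station import arm, snapshot, camera_info, ticket
import numpy as np, json
from scipy.spatial.transform import Rotation as R
P=json.load(open("poses.json"))
def pt(n,lx,ly=0):
    x,y,a=P[n]; return np.array([x+np.cos(a)*lx-np.sin(a)*ly,y+np.sin(a)*lx+np.cos(a)*ly])
def ori(n): # tool y along station y, pointing down; the half turn nearest to the present wrist
    q=arm.read_joint_positions(); best=None
    for r in (0,np.pi):
        o=(R.from_euler("z",P[n][2]+r)*R.from_quat([1,0,0,0])).as_quat()
        s=arm.ik([*pt(n,.03),.14],o)
        if s is not None and (best is None or abs(s[6])<best[0]-1e-3): best=(abs(s[6]),o,s)
    return best[1]
def fz(k=4): return np.mean([arm.read_ft_force()[2] for _ in range(k)])
def press(n,fmax=5.0):
    xy=pt(n,.03); o=ori(n)
    arm.movep([*xy,.125],o); arm.line_to([*xy,.086],.06); arm.pause(.2); f0=fz(); log=[]
    z=.080
    while z>.0625:
        arm.line_to([*xy,z],.02); arm.pause(.05); f=fz()-f0; p=arm.read_tool_pos()
        log.append((round(p[2]*1e3,1),round(f,2)))
        if f>fmax: break
        z-=.001
    arm.line_to([*xy,.125],.1)
    print(n,log,"t",arm.read_time())
E
python3 - <<'E'
from h import *
arm.move_gripper(0.0,20)
print(ori("left"),arm.read_time())
press("left")
E
```

```text
[0.01055711 0.99994427 0.         0.        ] 0.9667
left [(np.float64(79.9), np.float64(0.28)), (np.float64(79.0), np.float64(0.37)), (np.float64(78.2), np.float64(1.48)), (np.float64(77.1), np.float64(1.55)), (np.float64(76.1), np.float64(2.27)), (np.float64(75.1), np.float64(3.06)), (np.float64(74.1), np.float64(4.23)), (np.float64(73.1), np.float64(5.34))] t 6.2833
```

Left pad: about 5.5 mm at 5 N, so stiff. Next, middle and right.

```bash
python3 - <<'E'
from h import *
np.set_printoptions(legacy="1.25")
press("middle"); press("right")
import cv2
im=snapshot("side")[155:275,230:350]
cv2.imwrite("pics/c3.png",cv2.resize(im,None,fx=5,fy=5,interpolation=cv2.INTER_CUBIC))
E
```

```text
middle [(80.0, 0.37), (79.0, 1.46), (78.1, 2.16), (77.1, 1.52), (76.0, 1.51), (75.0, 2.23), (74.0, 1.75), (73.1, 2.78), (72.0, 3.26), (71.0, 3.73), (70.0, 3.02), (69.0, 4.05), (68.0, 4.34), (67.0, 4.01), (66.0, 4.26), (65.1, 5.32)] t 14.4333
right [(79.9, 0.57), (79.0, -0.21), (78.2, 0.6), (77.2, 2.42), (76.2, 4.06), (75.3, 5.75)] t 18.8667
```

View pics/c3.png

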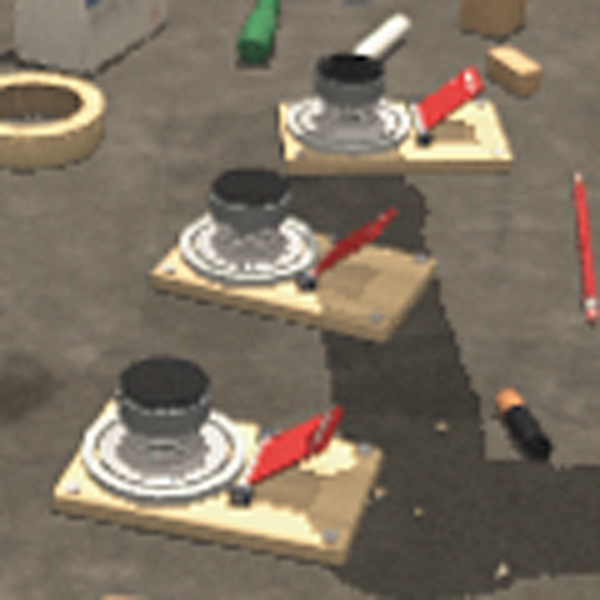

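All three mounts still stand and the tags are raised, unchanged from before. The middle is softest (about 14 mm at 5 N), so I push its tag down.

```bash
python3 - <<'E'
from h import *
import cv2
np.set_printoptions(legacy="1.25")
n="middle"; xy=pt(n,-.05); o=ori(n)
print(arm.ik([*xy,.036],o))
arm.movep([*xy,.125],o); arm.line_to([*xy,.09],.1); arm.pause(.2); f0=fz(); log=[]
arm.line_to([*xy,.046],.04)
z=.045
while z>.034:
    arm.line_to([*xy,z],.02); arm.pause(.05); f=fz()-f0; log.append((round(arm.read_tool_pos()[2]*1e3,1),round(f,2)))
    if f>8: break
    z-=.001
print(log)
arm.line_to([*xy,.15],.1)
arm.movep([.62,-.03,.3],o)
print(arm.read_time())
im=snapshot("side")[155:275,230:350]
cv2.imwrite("pics/c4.png",cv2.resize(im,None,fx=5,fy=5,interpolation=cv2.INTER_CUBIC))
E
```

```text
[-0.57319802  0.89704236  0.9217293   2.23284874 -1.2574437   0.71343641
 -0.4583906 ]
[(45.1, -0.28), (44.0, 0.11), (42.9, -0.08), (41.9, -0.03), (41.0, -0.58), (40.0, 0.37), (39.0, -0.4), (38.6, 5.93), (38.4, 14.67)]
26.6417
```

View pics/c4.png

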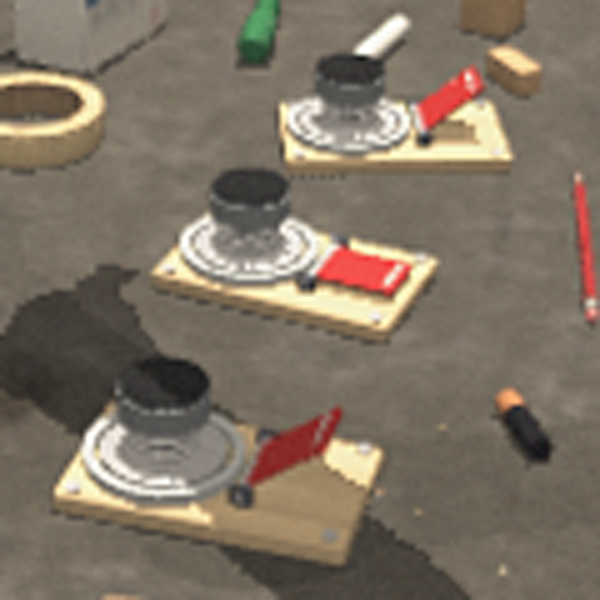

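The middle tag lies flat, ending near (410,275). The other two tags are still raised, the mounts stand in their rings, and the arm is clear.

```bash
python3 -c "
from station import *
print(ticket.finish_job())"
```

```text
the job is handed in; nothing more can be done
None
```

I pressed the pads left to right and found the middle one softest (about 14 mm at 5 N, against about 5.5 mm left and 3 mm right), then pushed its tag flat with the other two still raised, and handed the job in after about 27 s of robot time.

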